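# Aim the sprung inspection mirror at the sample tube and hold it

### The job

Take the mirror of the little camera rig by the flat tab on its top, pull its sprung carriage along the rail until the mirror stands centrally in front of the camera, and turn the mirror so that the camera, looking into it, sees the capped sample tube in its stand. The springs pull everything back when let go, so the program finishes while you are still holding the tab, with the mirror still, in place and on angle. Leave the camera, the tube in its stand, the dropper bottle, the mug and the timer where they are.

Things in the scene. Friction and masses are not known exactly. Their poses are not given: they have to be found in the camera images.
- rig: camera and mirror rig, fixed to the counter. Origin on the counter. z up; +x from the camera rail to the mirror rail, roughly away from the robot; y along both rails. Aluminium base 8 mm thick. Mirror rail along y at x = +60 mm; camera rail along y at x = -75 mm. A dark spring barrel lies at the +y end of the mirror rail, its top at z 34 mm.
- carriage (a joint): travel in m of the black mirror carriage from its home stop (where it starts) along the rig's -y, to 0.115 at the end stop. A spring pulls it home: 1.5 N there, plus 30 N/m of travel. The mirror's turning axis is at rig x = 60 mm, y = 55 mm minus this value. The travel needed varies, 50 to 100 mm: the carriage's centre mark then meets the camera's pointer.
- mirror: upright mirror: glass 60 x 50 mm, black frame 68 mm wide, z 48 to 106 mm. Origin at counter height on the upright turning axis, which lies in the glass face; -x is the outward normal of the glass, z up. Starts with axes as the rig's, a soft spring (0.08 N m/rad) brings it back there; turns 0.95 rad either way. Turning it swings the reflected line of sight by twice the angle, same way round.
- tab (a point): grip point in the plain aluminium tab on top of the mirror frame: tab 10 mm thick (along the mirror's x), 30 mm wide (y), standing free from z 106 to 149 mm; this point is at z 128 mm in its middle, 4 mm behind the turning axis (mirror's +x). Axes as the mirror's. Grip it across its thickness from above.
- mirror_face (a point): centre of the glass, on the turning axis, 77 mm above the counter. Axes as the mirror's.
- lens (a point): front centre of the black camera lens, 77 mm above the counter; its clamped slide's place along the camera rail varies. Axes as the rig's: the camera looks horizontally along +x to the mirror rail. The mirror is central when its face has y = 0 in this frame. A thin steel pointer runs from the camera slide to the mirror rail at this y, 20 mm above the counter. Camera top at z 95 mm.
- sightline (a point): the camera's line of sight after the mirror: starts at the glass centre, its +x points horizontally along the reflected line of sight (at mirror turn 0 straight back along the rig's -x), z up. The tube is seen when it lies on this line. Nothing visible.
- tube_mid (a point): the sample tube's axis at 77 mm above the counter, the height of the sight line. The tube is 18 mm in diameter with a wide round cap, top 106 mm above the counter, fixed upright in a 56 mm square dark stand; it stands to the left or the right of the rig, nearer the robot than the mirror.
- tube_stand: stand with the sample tube; origin under its centre, z up.
- dropper_bottle: small bottle with a pointed dropper top, 33 mm in diameter, 93 mm tall, standing on the other side of the rig; leave it. Origin under its centre.
- mug: mug, 94 mm tall; leave it. Origin under its centre.
- timer: small flat lab timer, 58 x 62 x 18 mm; leave it. Origin under its centre.
Not all that is in view belongs to the job. Of the things that look like the tube_stand, take the one that is farthest to the robot's right at the start.

How it is judged (in metres and radians):
On the way:
1. the carriage is drawn out until the mirror stands centrally in front of the camera, the fingers holding the mirror (y of mirror_face in the frame of lens between -0.007 and 0.007 m and contact force between the fingers and mirror above 1 N), for 0.2 s.
At the end, for the whole second after the job is handed in: The fingers hold the mirror (over 1 N), its axis is within 7 mm of the camera's axis, the reflected line of sight passes within 20 mm of the tube's axis, and carriage and mirror are still (under 0.02 m/s and 0.15 rad/s) (all of step 1 and y of tube_mid in the frame of sightline between -0.02 and 0.02 m and x of tube_mid in the frame of sightline above 0.08 m and velocity of joint carriage between -0.02 and 0.02 m/s and angular speed of mirror below 0.15 rad/s); the arm keeps its last pose, push and grip.
It fails at once if camera moved by more than 10 mm (distance of lens from where it was at the start of the episode above 0.01 m).
It fails at once if tube stand moved by more than 10 mm (distance of tube_stand from where it was at the start of the episode above 0.01 m).
It fails at once if dropper bottle moved by more than 10 mm (distance of dropper_bottle from where it was at the start of the episode above 0.01 m).
It fails at once if mug moved by more than 10 mm (distance of mug from where it was at the start of the episode above 0.01 m).
It fails at once if timer moved by more than 10 mm (distance of timer from where it was at the start of the episode above 0.01 m).
It also fails if it takes over 35 s, if anything falls off the work surface, if the arm or the gripper's body presses on something with over 40 N, if the wrist force passes 120 N, or if a joint passes its speed limit or range.

### The arm

A 6-joint arm with a two-finger parallel gripper is mounted at the origin on a cart in front of the work surface, level with it; the furniture and walls round the work are solid. World frame = base frame: x ahead of the robot, y to its left, z up, the work surface at z = 0. Lengths are in mm, angles in rad, forces in N, time in s.
With the tool pointing down it reaches from about 350 to 975 mm from the base axis. Payload 7.1 kg.
Tool frame: the origin (TCP) lies midway between the tips of the shut fingers; the grasp point (between the pads) lies 19 mm behind it; z points along the fingers, y is the line along which they close (so a half turn about z gives the same grasp; the last joint's range is limited). The gripper opens to 88 mm and grips with 3 to 60 N. Pads are 20 mm wide; open, the fingers measure 115 mm over their backs; the gripper's body (75 mm by 178 mm) begins 61 mm behind the grasp point.
Start: joints at [1.245, 0.423, 1.63, -0, 1.089, -0.019], TCP at [188.724, 595.809, 222.675] pointing down, gripper open.
Joint ranges: [-3, 3], [-0.9, 2.11], [0.09, 2.58], [-1.31, 4.45], [0.11, 2.69], [-2.54, 2.54]. Speed limits (rad/s): [2.39, 2.39, 3.01, 3.14, 3.14, 3.14].

### API

Orientations are given as a rotation vector (axis times angle).
In Python, from workcell import ctrl gives the robot as it stands. The module is installed in compiled form; this text tells all that it offers.
- The arm moves only by the tool servo_tool, never from a script. Its argument "increments" is a list of rows, each a list of 7 numbers: the shift along the world's x, y, z in cm, then the turn, a rotation vector about the world's x, y, z in degrees, then the opening, from -1 (shut) to 1 (fully open). A call has 1 to 20 rows; each row is the pose to reach, as a shift and turn from the pose commanded when the call began; what a row does not reach only later rows make up. A row lasts 1/12 s, in which the tool goes at most 41.7 mm and 7.16 degrees, less where a joint would pass 70% of its speed; a pose out of reach is approached as far as the arm can. A call with a gripper value outside its range is refused whole. The fingers move at their own pace and stop on an object; the grip force is fixed at half the most. Time passes only in rows, so rows that repeat a pose let the fingers close. It gives the time, the measured TCP pose, the force, the opening and the grip force at its end, in the units of the state.
- ctrl.get_obs(): the state, without advancing time (a new reading comes with each control period).
- ctrl.get_image(name): name is "side" or "top"; returns a dict with "image" (384x512x3 uint8, red, green, blue), "fx", "fy", "cx", "cy" (pixels), "extrinsics" (4x4, takes a point from camera to world coordinates). Camera axes: x right, y up, looking along -z (the intrinsics and any distortion apply to the point x, -y, -z); pixel columns grow to the right and rows downward; lengths in mm; the calibration is good to about 2 mm. A picture is of the moment at which its call begins. There is no depth.
- ctrl.close_job(): hands the job in; it is judged then, once.
The state is a dict: "t": time; "qpos": joint angles; "qvel": joint speeds; "joint_torque": joint torques, N m; "ee_pos": TCP position; "orientation": TCP orientation; "ft_force": force on the tool from outside, world axes, zero at the start; "moment": the same for the moment, N m; "width": finger opening in mm; "grasp_force": force on a finger pad.
Only numpy, scipy, OpenCV 4.12 (cv2) and the standard library are available. Lean on these libraries where they do the work, as an engineer would, in place of code of your own. Each camera call takes 0.05 s, during which the arm holds its last target. There are 200 camera calls.

## Working session

There is one attempt and no reset: what is moved stays moved. The work goes in short steps, Python scripts to look and compute and a tool call to move; the robot and the scene stay as the last step left them, time stands still between calls to the robot, and variables do not carry over. Pictures are saved under pics/ and viewed, at most 10 in all, crops included, and the job is handed in when it is done.

Besides the shell and the picture viewer there is one more tool, called after ">>>" in YAML: its name, and indented under it one key for each argument. servo_tool: Moves the arm, as the interface text tells. Its arguments: {"type":"object","properties":{"increments":{"type":"array","items":{"type":"array","items":{"type":"number"}}}},"required":["increments"]}

```bash
mkdir -p pics
cat > h.py <<'E'
import numpy as np, cv2
from workcell import ctrl
def snap(n,tag):
    d=ctrl.get_image(n); cv2.imwrite(f'pics/{tag}.png',cv2.cvtColor(d['image'],cv2.COLOR_RGB2BGR))
    np.savez(f'pics/{tag}.npz',**{k:v for k,v in d.items() if k!='image'}); return d
def pt(tag,u,v,z):
    d=np.load(f'pics/{tag}.npz',allow_pickle=True); E=d['extrinsics']
    r=E[:3,:3]@np.array([(u-d['cx'])/d['fx'],-(v-d['cy'])/d['fy'],-1]); o=E[:3,3]
    return o+r*(z-o[2])/r[2]
def proj(tag,p):
    d=np.load(f'pics/{tag}.npz',allow_pickle=True); E=d['extrinsics']
    c=E[:3,:3].T@(np.array(p)-E[:3,3]); return d['cx']+d['fx']*c[0]/-c[2], d['cy']+d['fy']*-c[1]/-c[2]
E
python3 - <<'E'
from h import *
for n in('top','side'):
    d=snap(n,n+'0'); print(d.keys(),d['fx'],d['cx'],d['cy'],d['extrinsics'])
print(ctrl.get_obs())
a=[cv2.imread(f'pics/{n}0.png') for n in('top','side')]
for n,i in zip(('top','side'),a): cv2.imwrite(f'pics/{n}0b.png',cv2.resize(i,(800,600),interpolation=cv2.INTER_CUBIC))
E
```

```text
dict_keys(['image', 'fx', 'fy', 'cx', 'cy', 'extrinsics']) 387.24197952594704 258.2813646298315 190.99905148412165 [[-1.07966397e-02  9.93218097e-01 -1.15763745e-01  3.28129935e+02]
 [-9.99834268e-01 -9.02577797e-03  1.58105141e-02  1.22873337e+01]
 [ 1.46584309e-02  1.15915259e-01  9.93150937e-01  1.32372698e+03]
 [ 0.00000000e+00  0.00000000e+00  0.00000000e+00  1.00000000e+00]]
dict_keys(['image', 'fx', 'fy', 'cx', 'cy', 'extrinsics']) 347.24364826613333 259.1428938036831 191.13305570555835 [[ 9.08854185e-01  2.45773873e-01 -3.37015243e-01  2.36947493e+01]
 [-4.17111106e-01  5.32517320e-01 -7.36507725e-01 -9.84876037e+02]
 [-1.54790182e-03  8.09950929e-01  5.86495607e-01  8.76233025e+02]
 [ 0.00000000e+00  0.00000000e+00  0.00000000e+00  1.00000000e+00]]
{'t': 0.1, 'qpos': array([ 1.24502145e+00,  4.23784059e-01,  1.63061800e+00, -2.16228183e-06,
        1.08860641e+00, -1.90169682e-02]), 'qvel': array([ 6.19137949e-04, -2.10447094e-03, -1.72591739e-03, -1.14418015e-03,
       -2.61152599e-04,  7.08052289e-05]), 'joint_torque': array([-5.84100671e-04, -5.45610952e+01, -2.74324554e+01,  6.45152503e-02,
        1.88100629e-02,  2.47997821e-05]), 'ee_pos': array([188.55287524, 595.3417703 , 221.9654347 ]), 'orientation': array([-4.79928651e-01, -3.10447322e+00,  2.19134203e-03]), 'ft_force': array([-0.42434442,  0.52471076,  0.05560597]), 'moment': array([ 0.00259463, -0.01171585, -0.03315555]), 'grasp_force': 0.0, 'width': 87.78000677725862}
```

View pics/top0b.png

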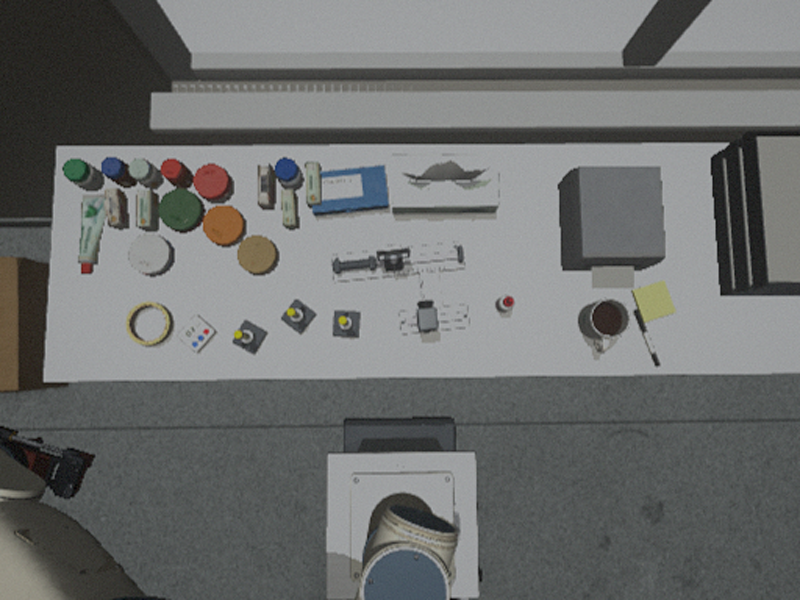

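View pics/side0b.png

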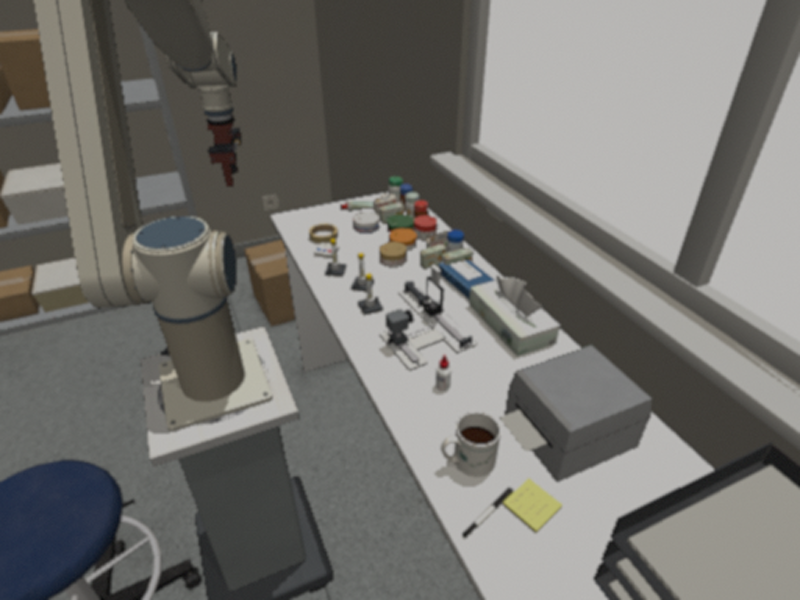

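The top view (800x600) shows the mirror rail at about (398,262), the mirror at (393,260), the camera at (427,315), three stands with the rightmost at (346,322), and the bottle at (506,303). I'll look closer.

Run:
```python
import cv2
i=cv2.imread('pics/top0.png')[148:220,204:308]; cv2.imwrite('pics/tc.png',cv2.resize(i,None,fx=7.5,fy=7.5,interpolation=cv2.INTER_CUBIC))
i=cv2.imread('pics/side0.png')[160:240,220:310]; cv2.imwrite('pics/sc.png',cv2.resize(i,None,fx=7.5,fy=7.5,interpolation=cv2.INTER_CUBIC))
```

```text
(no output)
```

View pics/tc.png

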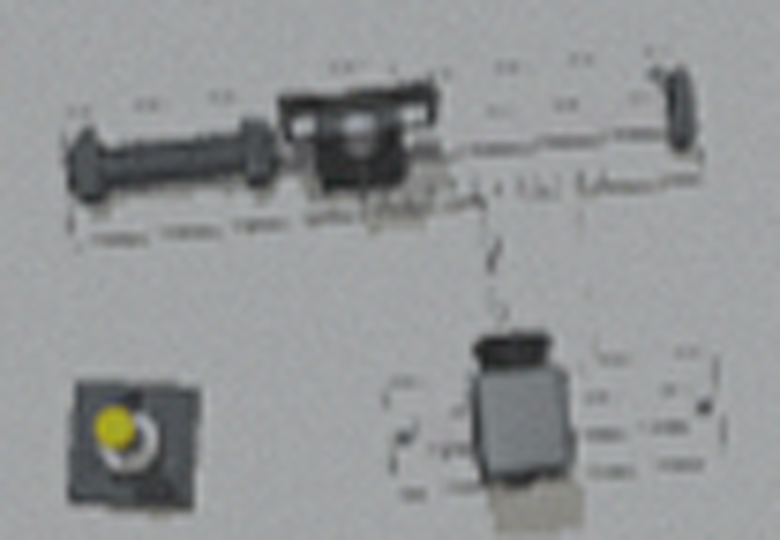

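View pics/sc.png

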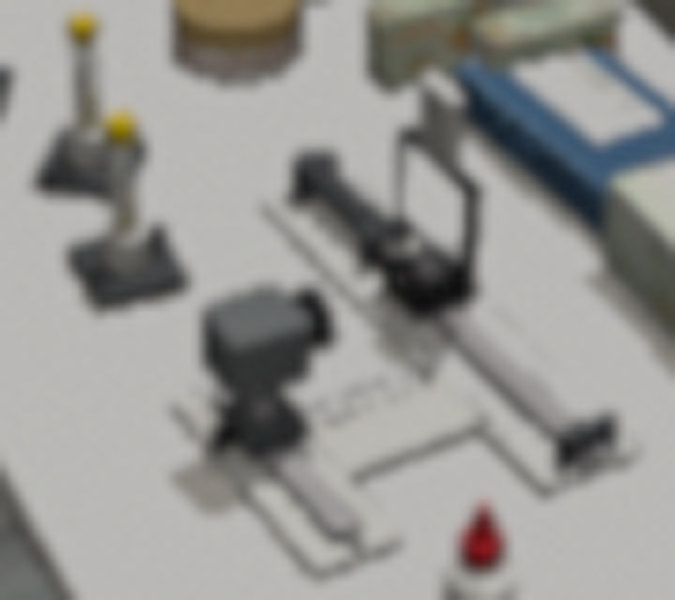

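The top crop shows the lens front at (512,336), the frame top bar from (280,100) to (437,93), the cap at (115,428) and the base edge from (72,245) to (700,182). The side crop shows the tab top at about (443,88) and the frame upright.

Run:
```python
from h import *
T=lambda u,v,z:pt('top0',204+(u+.5)/7.5-.5,148+(v+.5)/7.5-.5,z)
S=lambda u,v,z:pt('side0',220+(u+.5)/7.5-.5,160+(v+.5)/7.5-.5,z)
for n,p in dict(edgeL=T(72,245,8),edgeR=T(700,182,8),barL=T(283,98,106),barR=T(437,88,106),lens=T(512,336,90),camBL=T(483,478,95),camBR=T(570,470,95),camFL=T(480,370,95),camFR=T(565,367,95),cap=T(115,428,106),capS=S(121,122,106),
 st1=T(75,382,10),st2=T(200,385,10),st3=T(195,512,10),st4=T(70,505,10),tabtop=S(443,88,149),barlS=S(405,135,106),barrS=S(475,187,106),bL=T(90,165,22),bR=T(680,110,22),end=S(585,440,22),barS=S(318,175,25)).items(): print(n,p.round(1))
print(np.degrees(0))
```

```text
edgeL [520.  145.5   8. ]
edgeR [ 546.8 -142.5    8. ]
barL [568.2  46.1 106. ]
barR [572.  -19.6 106. ]
lens [467.1 -50.8  90. ]
camBL [406.2 -37.3  95. ]
camBR [409.2 -74.3  95. ]
camFL [452.1 -36.7  95. ]
camFR [453.1 -72.9  95. ]
cap [428.  117.4 106. ]
capS [424.4 117.4 106. ]
st1 [457.  143.8  10. ]
st2 [455.1  87.2  10. ]
st3 [397.5  89.5  10. ]
st4 [401.2 145.9  10. ]
tabtop [564.8  15.8 149. ]
barlS [557.2  42.2 106. ]
barrS [568.4 -16.4 106. ]
bL [554.6 136.1  22. ]
bR [ 577.8 -132.4   22. ]
end [ 573.7 -132.1   22. ]
barS [549.2 134.1  25. ]
0.0
```

>>> servo_tool:
  increments:
    - [3,-5,1,0,0,-7,1]
    - [6,-9,1,0,0,-14,1]
    - [9,-13,1,0,0,-21,1]
    - [12,-17,1,0,0,-28,1]
    - [14,-21,1,0,0,-35,1]
    - [16,-25,1,0,0,-42,1]
    - [18,-29,1,0,0,-49,1]
    - [20,-32,1,0,0,-56,1]
    - [22,-35,1,0,0,-63,1]
    - [25,-39,1,0,0,-67.3,1]
    - [28,-43,1,0,0,-67.3,1]
    - [30,-47,1,0,0,-67.3,1]
    - [33,-51,1,0,0,-67.3,1]
    - [35,-54,1,0,0,-67.3,1]
    - [37,-57,0,0,0,-67.3,1]
    - [37.7,-58,0,0,0,-67.3,1]
    - [37.7,-58,0,0,0,-67.3,1]
    - [37.7,-58,0,0,0,-67.3,1]
    - [37.7,-58,0,0,0,-67.3,1]
    - [37.7,-58,0,0,0,-67.3,1]

```text
t: 1.77
ee_pos: [564.9, 16.2, 222.2]
orientation: [-2.12, -2.317, 0.001]
ft_force: [0.6, -0.1, -0.3]
width: 87.8
grasp_force: 0.0
```

Run:
```python
from h import *
snap('side','side1'); o=ctrl.get_obs(); print(o['t'],o['ee_pos'],o['orientation'],o['qpos'])
i=cv2.imread('pics/side1.png')[110:240,210:330]; cv2.imwrite('pics/s1.png',cv2.resize(i,None,fx=4.6,fy=4.6,interpolation=cv2.INTER_CUBIC))
```

```text
1.8167 [564.85203365  16.63016456 222.42879115] [-2.11861214e+00 -2.31846890e+00  8.60565119e-04] [ 8.24957163e-03  3.36564333e-01  1.76379407e+00  2.61276856e-04
  1.04228227e+00 -8.19062418e-02]
```

View pics/s1.png

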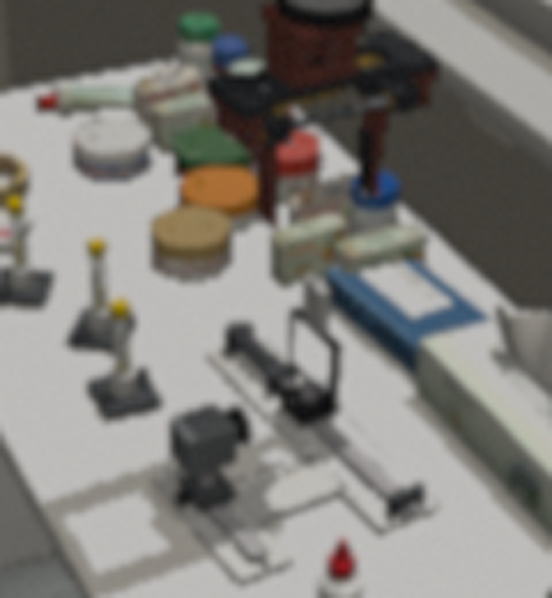

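The open gripper sits directly above the tab, with the fingers in front of and behind it and a clear path down. I'll lower and close.

>>> servo_tool:
  increments:
    - [0,0,-3,0,0,0,1]
    - [0.1,0,-6,0,0,0,1]
    - [0.1,0,-8.5,0,0,0,1]
    - [0.1,0,-10,0,0,0,1]
    - [0.1,0,-11,0,0,0,1]
    - [0.1,0,-11,0,0,0,1]
    - [0.1,0,-11,0,0,0,1]
    - [0.1,0,-11,0,0,0,0]
    - [0.1,0,-11,0,0,0,-0.5]
    - [0.1,0,-11,0,0,0,-1]
    - [0.1,0,-11,0,0,0,-1]
    - [0.1,0,-11,0,0,0,-1]
    - [0.1,0,-11,0,0,0,-1]
    - [0.1,0,-11,0,0,0,-1]
    - [0.1,0,-11,0,0,0,-1]
    - [0.1,0,-11,0,0,0,-1]
    - [0.1,0,-11,0,0,0,-1]
    - [0.1,0,-11,0,0,0,-1]

```text
t: 3.32
ee_pos: [566.7, 15.8, 112.6]
orientation: [-2.12, -2.318, 0.0]
ft_force: [-0.6, 0.3, 0.9]
width: 17.9
grasp_force: 0.0
```

>>> servo_tool:
  increments:
    - [0,0,0,0,0,0,-1]
    - [0,0,0,0,0,0,-1]
    - [0,0,0,0,0,0,-1]
    - [0,0,0,0,0,0,-1]
    - [0,0,0,0,0,0,-1]
    - [0,0,0,0,0,0,-1]

```text
t: 3.82
ee_pos: [566.1, 15.8, 112.6]
orientation: [-2.119, -2.318, 0.002]
ft_force: [-5.4, -0.8, 4.4]
width: 9.8
grasp_force: 30.0
```

Run:
```python
from h import *
o=ctrl.get_obs(); print(o)
```

```text
{'t': 3.8167, 'qpos': array([ 6.85904640e-03,  4.89227049e-01,  1.83157813e+00, -8.85706641e-05,
        8.22151328e-01, -8.25025429e-02]), 'qvel': array([-0.00119153,  0.00059278, -0.00167956, -0.00033594, -0.00144924,
        0.00012052]), 'joint_torque': array([ 2.31413995e-01, -5.07661700e+01, -2.31867760e+01,  1.67919667e-01,
       -1.49301499e+00, -9.82883357e-03]), 'ee_pos': array([566.07371504,  15.76297407, 112.56741718]), 'orientation': array([-2.11928633e+00, -2.31780525e+00,  1.53072809e-03]), 'ft_force': array([-5.44551773, -0.84041771,  4.3997597 ]), 'moment': array([-0.21715959,  0.99179478,  0.02375623]), 'grasp_force': 30.000171661376953, 'width': 9.822603129419706}
```

>>> servo_tool:
  increments:
    - [0.05,-0.5,0,0,0,0,-1]
    - [0.1,-1.1,0,0,0,0,-1]
    - [0.15,-1.7,0,0,0,0,-1]
    - [0.2,-2.3,0,0,0,0,-1]
    - [0.26,-2.9,0,0,0,0,-1]
    - [0.31,-3.5,0,0,0,0,-1]
    - [0.36,-4.1,0,0,0,0,-1]
    - [0.42,-4.7,0,0,0,0,-1]
    - [0.47,-5.2,0,0,0,0,-1]
    - [0.5,-5.6,0,0,0,0,-1]
    - [0.51,-5.73,0,0,0,0,-1]
    - [0.51,-5.73,0,0,0,0,-1]
    - [0.51,-5.73,0,0,0,0,-1]
    - [0.51,-5.73,0,0,0,0,-1]

```text
t: 4.98
ee_pos: [571.6, -41.3, 112.6]
orientation: [-2.12, -2.318, 0.0]
ft_force: [-3.9, 3.0, 3.6]
width: 9.7
grasp_force: 30.0
```

Run:
```python
from h import *
snap('side','side2'); snap('top','top2');o=ctrl.get_obs(); print(o['t'],o['ee_pos'],o['ft_force'],o['moment'],o['grasp_force'])
a=cv2.imread('pics/side2.png')[175:240,230:310];b=cv2.imread('pics/top2.png')[150:215,210:310]
f=lambda i,s:cv2.resize(i,None,fx=s,fy=s,interpolation=cv2.INTER_CUBIC)
cv2.imwrite('pics/s2.png',f(a,8));cv2.imwrite('pics/t2.png',f(b,8))
```

```text
5.0833 [571.59092493 -41.17656186 112.60497741] [-4.47958009  3.17004047  3.34918689] [ 0.51752865  1.01341129 -0.06622993] 29.99997228384018
```

View pics/s2.png

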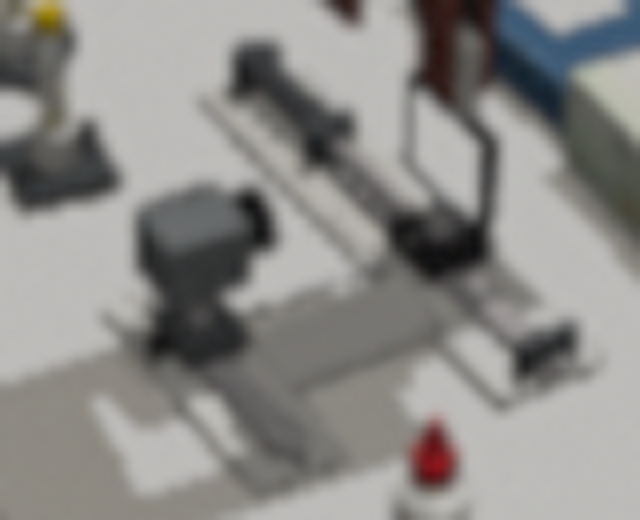

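View pics/t2.png

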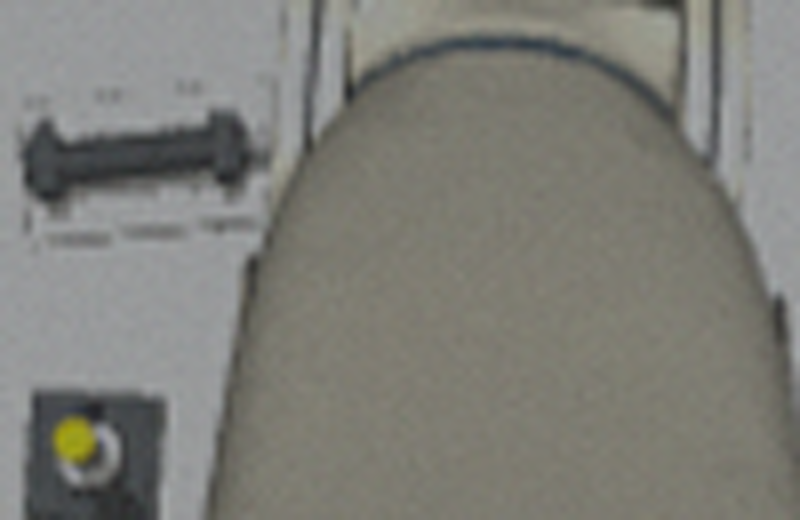

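Side crop: the lens front disc is at about (262,222). The frame bar runs from (410,75) to (490,148), and the carriage has moved with the tab. The top view is hidden by the arm.

Run:
```python
from h import *
S=lambda u,v,z:pt('side2',230+(u+.5)/8-.5,175+(v+.5)/8-.5,z)
S0=lambda u,v,z:pt('side0',220+(u+.5)/7.5-.5,160+(v+.5)/7.5-.5,z)
a=np.radians(5.1);ry=np.array([-np.sin(a),np.cos(a),0])
for n,p in dict(lens=S(262,222,77),lens0=S0(318,318,77),bar=S(450,112,106),bar0=S0(440,161,106),camtop=S(203,207,95)).items(): print(n,p.round(1),'rigy',(p@ry).round(1))
print('tcp', np.array([571.6,-41.2,0])@ry, np.array([566.1,15.8,0])@ry)
for p in([467,-51,77],[567,-42.8,106]):
  u,v=proj('side2',p);print((u-230+.5)*8-.5,(v-175+.5)*8-.5)
p=np.array([-56.8]);print()
# edge-on top view: lens, camera centre, mirror bar in rig y
for q in([467.1,-50.8],[430.1,-55.3],[570.1,13.2],[563,13]): print(np.dot(q,ry[:2]))
```

```text
lens [463.9 -51.3  77. ] rigy -92.3
lens0 [463.6 -48.8  77. ] rigy -89.8
bar [565.8 -45.1 106. ] rigy -95.2
bar0 [562.9  12.5 106. ] rigy -37.6
camtop [434.  -50.6  95. ] rigy -89.0
tcp -91.84887198378168 -34.58561262260238
267.7140918822424 219.95064205361882
449.95615148161414 108.83218040895258

-92.12141218918192
-93.31450799947204
-37.53089658013615
-37.098955285466566
```

>>> servo_tool:
  increments:
    - [0,0,0,0,0,-2,-1]
    - [0,0,0,0,0,-4.5,-1]
    - [0,0,0,0,0,-7,-1]
    - [0,0,0,0,0,-10,-1]
    - [0,0,0,0,0,-13,-1]
    - [0,0,0,0,0,-16,-1]
    - [0.02,0,0,0,0,-19,-1]
    - [0.02,0,0,0,0,-22,-1]
    - [0.02,0,0,0,0,-24.5,-1]
    - [0.02,0,0,0,0,-26,-1]
    - [0.02,0,0,0,0,-26.9,-1]
    - [0.02,0,0,0,0,-26.9,-1]
    - [0.02,0,0,0,0,-26.9,-1]
    - [0.02,0,0,0,0,-26.9,-1]
    - [0.02,0,0,0,0,-26.9,-1]

```text
t: 6.33
ee_pos: [572.1, -41.4, 112.6]
orientation: [-2.601, -1.762, -0.0]
ft_force: [-3.1, 2.5, 0.7]
width: 9.7
grasp_force: 30.0
```

Run:
```python
from h import *
snap('side','side3');o=ctrl.get_obs(); print(o['t'],o['ee_pos'],o['orientation'],o['ft_force'],o['moment'],o['grasp_force'],o['width'])
w=o['orientation'];print('tool y deg',2*np.degrees(np.arctan2(w[1],w[0]))-90)
a=cv2.imread('pics/side3.png')[175:240,230:310]
cv2.imwrite('pics/s3.png',cv2.resize(a,None,fx=8,fy=8,interpolation=cv2.INTER_CUBIC))
```

```text
6.3833 [572.08007639 -41.46970642 112.5976461 ] [2.60086941e+00 1.76210694e+00 1.80942293e-04] [-3.31021352  2.72036202  1.79924466] [0.51964844 0.7095226  0.04086088] 29.99985694885254 10.175820055316262
tool y deg -21.764178799403837
```

View pics/s3.png

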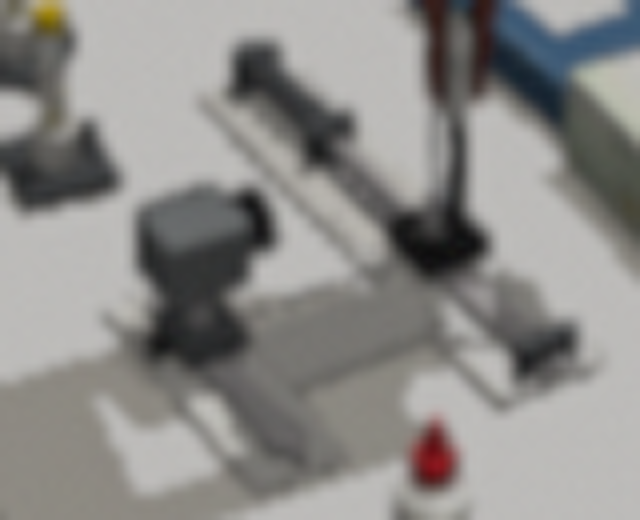

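The mirror looks nearly edge-on from the side camera, at about (450,110) to (440,240). That is what a world yaw of -22° predicts. The grip is firm and the carriage is still, so I'm handing in.

```bash
python3 -c "
from workcell import ctrl
print(ctrl.close_job())"
```

```text
the job is handed in; nothing more can be done
None
```

I handed the job in at about 6.4 s, but the system returned no verdict. The gripper holds the tab at 30 N; by my measurements the mirror axis is within about 4 mm of the camera axis, and the mirror is turned about -27° so the line of sight should meet the rightmost tube.

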